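# Seat a paddle board in the drilling jig and snap the sprung hold-down over it

## Robot

A 7-joint arm with a two-finger parallel gripper is mounted at the origin on the work surface. World frame = base frame: x ahead of the robot, y to its left, z up, the work surface at z = 0. Lengths are in m, angles in rad, forces in N, time in s.
With the tool pointing down it reaches from about 0.425 to 0.875 m from the base axis. Payload 8.4 kg.
Tool frame: the origin (TCP) lies at the very end of the fingers, on their centre line; the grasp point (between the pads) lies ctrl.hold_point_z behind it (ctrl.hold_point_z is the distance from the TCP to the grasp point, in m); z points along the fingers, y is the direction in which the jaws open and shut (so a half turn about z gives the same grasp; the last joint's range is limited). The gripper opens to 85 mm and grips with 20 to 120 N. Pads are 22 mm wide; open, the fingers measure 114 mm over their backs; the gripper's body (76 mm by 85 mm) begins 54 mm behind the grasp point. The pads swing forward as they close: fully open they stand 13 mm farther back than shut.
Start: joints at [-1.335, 0.333, 0.04, 1.465, -0.013, 1.343, -0.059], TCP at [0.214, 0.614, 0.231] pointing down, gripper open.
Joint ranges: [-2.58, 2.58], [-0.38, 2.09], [-1.3, 1.39], [0.25, 2.4], [-1.5, 4.64], [0.08, 2.09], [-2.65, 2.65]. Speed limits (rad/s): [2.22, 2.22, 2.79, 2.79, 3.14, 3.14, 3.14].

## Interface

Orientations are given as [roll, pitch, yaw] about the fixed x, y, z axes, in that order (R = Rz(yaw) Ry(pitch) Rx(roll)).
In Python, from workcell import sensors, eyes, ctrl gives the robot as it stands.
- The arm moves only by the tool send_rows, never from a script. Its arguments are lists of equal length, an entry for each row: "offset": the shift along the tool's x, y, z in cm, a list of three; "rotation": the turn, a rotation vector about the tool's x, y, z in degrees, a list of three; "fingers": the closure, from -1 (fully open) to 1 (shut). In form: {"offset": [[x, y, z], ...], "rotation": [[rx, ry, rz], ...], "fingers": [fingers, ...]}. A call has exactly 5 rows; each row shifts and turns the commanded pose from where the row before left it, along the tool's axes as they then stand; what a row does not reach is not made up. A row lasts 1/10 s, in which the tool goes at most 50 mm and 8.59 degrees, less where a joint would pass 70% of its speed; a pose out of reach is approached as far as the arm can. A call is refused whole if a number of a shift passes 5 or a number of a turn 8.59, either way. A call with a gripper value outside its range is refused whole. The fingers move at their own pace and stop on an object; the grip force is fixed at half the most. Time passes only in rows, so rows that do not move let the fingers close, or fill a call up. It gives the time, the measured TCP pose, the force and the opening at its end, in the units of the state.
- sensors.get_obs(): the state, without advancing time (a new reading comes with each control period).
- eyes.read_camera(name): name is "scene" or "top"; returns the picture (420x560x3 uint8, blue, green, red); there is no depth.
- eyes.get_calibration(name): a dict with "fx", "fy", "cx", "cy" (pixels), "k1" (the pictures are not rectified: a ray, as slopes to the right and down, at radius r is drawn at 1 + k1 r^2 times it, then the intrinsics apply), "world_to_cam" (4x4, takes a point from world to camera coordinates). Camera axes: x right, y down, z forward; pixel columns grow to the right and rows downward; lengths in m; the calibration is good to about 2 mm. A picture is of the moment at which its call begins. get_calibration takes no time and is no camera call.
- ctrl.hand_in(): hands the job in, once; it reports no verdict.
The state is a dict: "t": time; "joint_positions": joint angles; "dq": joint speeds; "joint_torque": joint torques, N m; "position": TCP position; "tool_rot": TCP orientation; "ft_force": force on the tool from outside, world axes, zero at the start; "wrist_torque": the same for the moment, N m; "width": finger opening in m.
Only numpy, scipy, OpenCV 4.12 (cv2) and the standard library are available. Lean on these libraries where they do the work, as an engineer would, in place of code of your own. Each camera call takes 0.05 s, during which the arm holds its last target. There are 200 camera calls.

## Task

Slide the loose cutting board by its handle into the corner of the drilling jig, until its far end is fully home against the stop bolt in the end block and its long side lies along the fence, and press it against the bolt for about a second with roughly a kilogram. Then push the sprung steel bail over from behind the fence, past its over-centre point, so that it snaps down onto the board and holds it there, and let go of everything. Be gentle: never load the bolt, the fence or the bail with more than about two kilograms, and leave the turned cups and the try square around the jig where they are.

Things in the scene. Friction and masses are not known exactly. Their poses are not given: they have to be found in the camera images.
- jig: Waxed plywood jig plate screwed to the bench, 227 x 240 x 12 mm; its place and yaw differ from run to run. Origin on the bench top; the plate spans x -85..142, y -120..120 mm, top at z 12. Its x axis points along the fence to the end block, y to the fence and z up.
- fence: Fixed dark wooden bar on the jig's +y side, 185 mm long along x, 16 mm wide, top 36 mm above the bench. Same origin and axes as the jig: its guiding face is the plane y = +50 mm. Do not load above 25 N.
- endblock: Fixed dark wooden block across the jig's +x end, 130 mm long along y (y -80..50), 26 mm thick, top 36 mm above the bench. Same origin and axes as the jig: its near face is the plane x = +112 mm. Through it, at y -10, z 21 mm, runs the steel stop bolt (flat round head, 16 mm wide) that the board must meet: it sticks out 4 to 28 mm, unmeasured. Do not load above 25 N.
- board: Loose paddle-shaped cutting board, 0.25 to 0.5 kg, 18 mm thick, lying flat on the jig plate (slides at 1 to 2 N if not pressed down), short of the end block and fence, a little askew. Blade 160 (x) x 120 (y) mm; a waisted handle, 18 mm thick, sticks out of the -x end to x = -177 mm. Origin at the centre of the blade's underside; x points from handle to far end. Seated, its origin is at y -10, z 12 mm in the jig's frame, x 4 to 28 as the bolt is set.
- board_grip (a point): Point on the board's handle to grip it, at x -135 mm, y 0, mid thickness (9 mm above the board's underside; 21 mm above the bench): the middle of a waist 24 mm wide and 28 mm long (x -149..-121), between shoulders 36 mm wide. The handle overhangs the plate here, clear of the bench by 12 mm. Axes are the board's.
- board_corner (a point): The board's far left blade corner (x +80, y +60 mm of the board, mid thickness), which goes towards the jig's corner: seated, it is at y 50 mm in the jig's frame, x 84 to 108 as the bolt is set. Axes are the board's.
- bail (a joint): Angle of the sprung U-shaped bail, hinged along the jig's x axis at jig y 95, z 45 mm, outside the fence. 0 = parked, leaning outwards 45 degrees from upright; 0.79 = upright; about 2.42 = lying on the board in the jig; 2.58 = lower stop without a board. A spring throws it away from its over-centre point at 1.05: below, back to 0; above, down onto the board. Do not push it with more than 30 N.
- bail_bar (a point): Middle of the bail's round rubber-sleeved crossbar, 16 mm thick, 120 mm long, on two thin steel legs 110 mm long. In the jig's frame, parked: x 20, y 173, z 123 mm; upright: y 95, z 155; lying on the board: y -15, z 38. Pushing it along its arc (up and over) takes about 8 N at first, falling to nothing at the over-centre point; pushed level, the grippy rubber jams on the finger. Nothing stands near behind it.
- turned_cup: Bystander, to be left alone: turned wooden cup, 54 mm wide, 60 mm tall, standing to the right of the jig. Origin at its underside.
- turned_stub: Bystander, to be left alone: short turned wooden cup, 48 mm wide, 42 mm tall, standing beyond the end block. Origin at its underside.
- trysquare: Bystander, to be left alone: try square lying right of the jig, 110 mm wooden stock and 130 mm steel blade, 14 mm tall. Origin at its underside.

How it is judged:
On the way, in this order (a step that is already met when the one before it is completed fails the run):
1. the board is in the corner and pressed against the end block's bolt with at least 3 N for 0.4 s, the bail still parked (x of stopbolt_c0 in the frame of board below 0.0855 m and y of board_corner in the frame of jig above 0.047 m and angle between the x axis of board and the x axis of jig, either way round below 0.04 rad and z of board in the frame of jig between 0.01 and 0.0145 m and contact force between board and endblock above 3 N and value of joint bail below 0.2 rad), for 0.4 s.
2. the bail has snapped down onto the seated board (x of stopbolt_c0 in the frame of board below 0.0855 m and y of board_corner in the frame of jig above 0.047 m and angle between the x axis of board and the x axis of jig, either way round below 0.04 rad and z of board in the frame of jig between 0.01 and 0.0145 m and value of joint bail above 2.3 rad and contact force between bail and board above 4 N), for 0.2 s.
At the end, for the whole second after the job is handed in: The board lies flat on the jig plate with its far end within 2.5 mm of the stop bolt's head, its far left corner within 3 mm of the fence's face and its length within 0.04 rad of the fence; the bail lies on it (joint 2.33 to 2.52) and presses it with more than 4 N; both at rest (x of stopbolt_c0 in the frame of board below 0.0855 m and y of board_corner in the frame of jig above 0.047 m and angle between the x axis of board and the x axis of jig, either way round below 0.04 rad and z of board in the frame of jig between 0.01 and 0.0145 m and value of joint bail between 2.33 and 2.52 rad and contact force between bail and board above 4 N and linear speed of board below 0.01 m/s and velocity of joint bail between -0.1 and 0.1 rad/s); the robot touches nothing.
It fails at once if the board pressed on the end block or its bolt with more than 25 N (contact force between board and endblock above 25 N).
It fails at once if the board pressed on the fence with more than 25 N (contact force between board and fence above 25 N).
It fails at once if the robot pushed the bail with more than 30 N (contact force between any of the fingers, the arm and bail above 30 N).
It fails at once if a turned cup or the try square moved by more than 30 mm (distance of any of turned_cup, turned_stub, trysquare from where it was at the start of the episode above 0.03 m).
It also fails if it takes over 59 s, if anything falls off the work surface, if the arm or the gripper's body presses on something with over 40 N, if the wrist force passes 120 N, or if a joint passes its speed limit or range.

## Working session

There is one attempt and no reset: what is moved stays moved. The work goes in short steps, Python scripts to look and compute and a tool call to move; the robot and the scene stay as the last step left them, time stands still between calls to the robot, and variables do not carry over. Pictures are saved under pics/ and viewed, about 8 in all and at most 12, crops included, and the job is handed in when it is done.

Besides the shell and the picture viewer there is one more tool, called after ">>>" in YAML: its name, and indented under it one key for each argument. send_rows: Moves the arm, as the interface text tells. Its arguments: {"type":"object","properties":{"offset":{"type":"array"},"rotation":{"type":"array"},"fingers":{"type":"array"}},"required":["offset","rotation","fingers"]}

```bash
ls; mkdir -p pics; python3 - <<'E'
from workcell import sensors, eyes, ctrl
import cv2
print(sensors.get_obs(), ctrl.hold_point_z)
for n in("scene","top"):
    c=eyes.get_calibration(n);print(n,c)
    cv2.imwrite(f"pics/{n}0.png",eyes.read_camera(n))
E
```

```text
pics
{'t': 0.0, 'joint_positions': array([-1.3351737 ,  0.33391617,  0.03991799,  1.46629822, -0.01340878,
        1.34330967, -0.05851596]), 'dq': array([ 6.87475142e-04,  2.45556061e-04, -4.96168351e-04, -7.93886095e-04,
        3.66964260e-04, -7.86869491e-04, -3.91329279e-05]), 'joint_torque': array([-6.95503859e-04, -6.58561206e+01,  1.36448398e+00, -4.05561948e+01,
        1.65166712e-02,  1.25417850e-02, -9.10747531e-06]), 'position': array([0.21348709, 0.61344089, 0.23040529]), 'tool_rot': array([-3.13993200e+00,  1.18908785e-04,  2.80669283e+00]), 'ft_force': array([-0.38212431,  0.70221343, -0.04984113]), 'wrist_torque': array([ 0.05605365,  0.00529077, -0.02212359]), 'width': 0.0856677027732111} 0.0187
scene {'fx': 468.6329862563723, 'fy': 468.6329862563723, 'cx': 270.18031792833654, 'cy': 208.6015344508054, 'k1': -0.0840987404079075, 'world_to_cam': array([[ 0.81133288,  0.58453393,  0.00768407, -0.47923595],
       [ 0.4111361 , -0.56121379, -0.71833571, -0.19129952],
       [-0.41557919,  0.58596858, -0.6956542 ,  1.27924449],
       [ 0.        ,  0.        ,  0.        ,  1.        ]])}
top {'fx': 468.3272105918776, 'fy': 468.3272105918776, 'cx': 293.42834905401975, 'cy': 208.82383854201623, 'k1': -0.09747442845423519, 'world_to_cam': array([[ 0.02261212, -0.99944815,  0.02433301, -0.05210541],
       [-0.98711143, -0.0261768 , -0.1578791 ,  0.62982003],
       [ 0.15842893, -0.02044941, -0.9871586 ,  0.96260862],
       [ 0.        ,  0.        ,  0.        ,  1.        ]])}
```

View pics/top0.png

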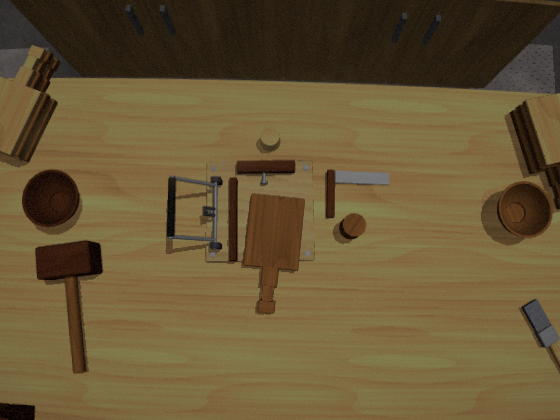

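View pics/scene0.png

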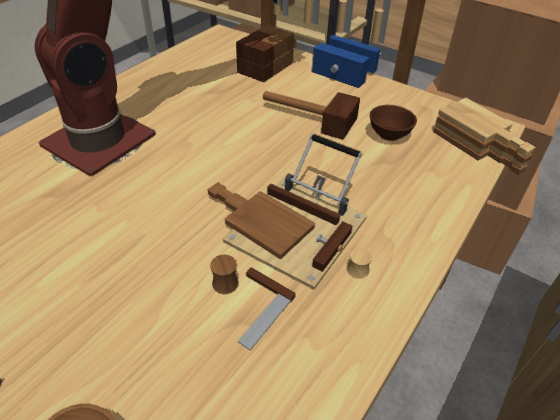

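```bash
python3 - <<'E'
import cv2
a=cv2.imread("pics/top0.png")[122:322,155:375]
a=cv2.convertScaleAbs(a,alpha=1.5,beta=10)
cv2.imwrite("pics/top0c.png",cv2.resize(a,None,fx=3,fy=3,interpolation=cv2.INTER_CUBIC))
E
cat > h.py <<'E'
import numpy as np, cv2
from workcell import sensors, eyes, ctrl
def px2w(n,u,v,z):
    c=eyes.get_calibration(n);K=np.array([[c['fx'],0,c['cx']],[0,c['fy'],c['cy']],[0,0,1]])
    d=np.array([(u-c['cx'])/c['fx'],(v-c['cy'])/c['fy']]);s=d.copy()
    for _ in range(20): s=d/(1+c['k1']*(s@s))
    T=c['world_to_cam'];R=T[:3,:3];o=-R.T@T[:3,3];r=R.T@np.array([s[0],s[1],1])
    return o+r*(z-o[2])/r[2]
def w2px(n,p):
    c=eyes.get_calibration(n);T=c['world_to_cam'];q=T[:3,:3]@np.asarray(p)+T[:3,3]
    s=q[:2]/q[2];s=s*(1+c['k1']*(s@s));return np.array([c['fx']*s[0]+c['cx'],c['fy']*s[1]+c['cy']])
E
```

```text
(no output)
```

View pics/top0c.png

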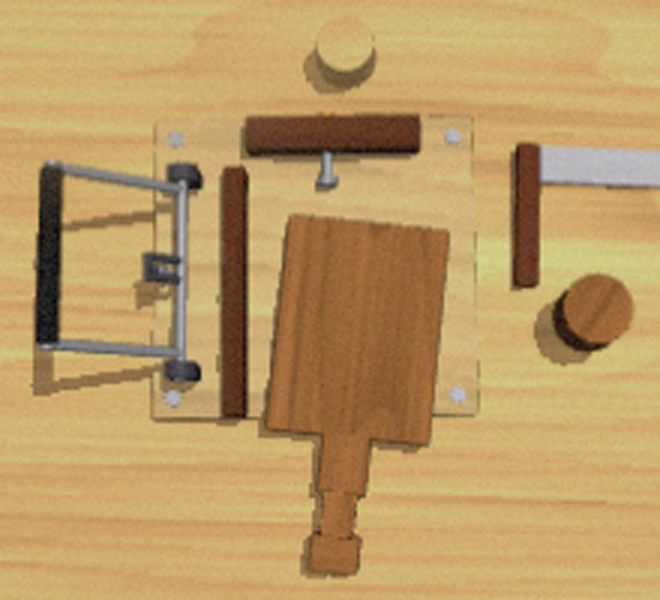

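```bash
cat >> h.py <<'E'
def fit(obj,world):
    obj=np.array(obj)[:,:2];w=np.array(world)[:,:2]
    a=obj-obj.mean(0);b=w-w.mean(0)
    th=np.arctan2((a[:,0]*b[:,1]-a[:,1]*b[:,0]).sum(),(a*b).sum())
    R=np.array([[np.cos(th),-np.sin(th)],[np.sin(th),np.cos(th)]]);t=w.mean(0)-R@obj.mean(0)
    return th,R,t,w-(obj@R.T+t)
E
python3 - <<'E'
from h import *
f=lambda u,v,z:px2w("top",155+(u-1)/3,122+(v-1)/3,z)
J=[((142,120),(155,117),12),((142,-120),(474,118),12),((-85,-120),(478,415),12),((-85,120),(152,418),12),
((112,50),(247,152),36),((112,-80),(420,152),36),((-85,50),(246,417),36),((-85,66),(222,416),36)]
th,R,t,e=fit([np.array(o)/1e3 for o,_,_ in J],[f(*p,z/1e3) for _,p,z in J]);print("jig",th,t,(e*1e3).round(1))
B=[((80,60),(290,215),30),((80,-60),(449,231),30),((-80,-60),(428,445),30),((-80,60),(268,430),30),((-177,0),(333,573),30),((-135,0),(338,513),30)]
tb,Rb,t2,e=fit([np.array(o)/1e3 for o,_,_ in B],[f(*p,z/1e3) for _,p,z in B]);print("board",tb,t2,(e*1e3).round(1), "in jig",R.T@(t2-t),tb-th)
print("grip",t2+Rb@[-.135,0])
toj=lambda p:np.r_[(R.T@(p[:2]-t)),p[2]].round(4)
print("bolt",toj(f(327,187,.0255)),toj(f(327,187,.013)))
print("bar ends",toj(f(50,163,.123)),toj(f(46,346,.123)))
for n,p,z in(("cup",(596,308),.06),("stub",(345,47),.042)): print(n,f(*p,z),toj(f(*p,z)))
print("seat grip dir",R@[1,0])
# scene check
for q in [(142,120,12),(142,-120,12),(-85,-120,12),(20,173,123)]:
    q=np.array(q)/1e3; print(w2px("scene",np.r_[R@q[:2]+t,q[2]]).round(1))
q=t2+Rb@[-.135,0];print(w2px("scene",np.r_[q,.03]))
E
```

```text
jig 0.033195652329211435 [0.60346076 0.037244  ] [[ 1.8  2.2]
 [-0.2 -1. ]
 [ 1.1 -0.1]
 [ 0.8  0.1]
 [-1.7 -0.7]
 [-2.5  1.2]
 [-0.  -1.5]
 [ 0.8 -0.2]]
board -0.07478027513779052 [0.58357668 0.00398974] [[-1.3 -0.8]
 [-1.2  1.1]
 [ 0.9  1.3]
 [-0.1 -2.6]
 [ 0.5  0.1]
 [ 1.2  0.9]] in jig [-0.02097683 -0.03257599] -0.10797592746700196
grip [0.44895397 0.01407568]
bolt [ 0.0856 -0.0095  0.0255] [ 0.0883 -0.009   0.013 ]
bar ends [0.0826 0.1745 0.123 ] [-0.0417  0.1734  0.123 ]
cup [ 0.59917346 -0.16553628  0.06      ] [-0.011  -0.2025  0.06  ]
stub [0.79302009 0.02008474 0.042     ] [ 0.1889 -0.0234  0.042 ]
seat grip dir [0.99944907 0.03318956]
[366.  214.8]
[312.8 286.3]
[221.1 237.9]
[334.5 145.2]
[224.00053396 192.92259493]
```

>>> send_rows:
  offset:
    - [0, 0, 0]
    - [0, 0, 0]
    - [-2.33, -3.47, 0]
    - [-2.33, -3.47, 0]
    - [-2.33, -3.47, 0]
  rotation:
    - [0, 0, -7.45]
    - [0, 0, -7.45]
    - [0, 0, 0]
    - [0, 0, 0]
    - [0, 0, 0]
  fingers: [-1, -1, -1, -1, -1]

```text
t: 0.6
position: [0.276, 0.5033, 0.2307]
tool_rot: [-3.141, -0.0, 3.067]
ft_force: [1.0, -0.2, -0.4]
width: 0.0857
```

>>> send_rows:
  offset:
    - [-2.33, -3.47, 0]
    - [-2.33, -3.47, 0]
    - [-2.33, -3.47, 0]
    - [-2.33, -3.47, 0]
    - [-2.33, -3.47, 0]
  rotation:
    - [0, 0, 0]
    - [0, 0, 0]
    - [0, 0, 0]
    - [0, 0, 0]
    - [0, 0, 0]
  fingers: [-1, -1, -1, -1, -1]

```text
t: 1.1
position: [0.3792, 0.3214, 0.2311]
tool_rot: [-3.141, -0.0, 3.067]
ft_force: [1.6, -0.6, -0.6]
width: 0.0854
```

>>> send_rows:
  offset:
    - [-2.33, -3.47, 0]
    - [-2.33, -3.47, 0]
    - [-0.78, -3.9, 0]
    - [-0.78, -3.9, 0]
    - [-0.78, -3.9, 0]
  rotation:
    - [0, 0, 0]
    - [0, 0, 0]
    - [0, 0, 0]
    - [0, 0, 0]
    - [0, 0, 0]
  fingers: [-1, -1, -1, -1, -1]

```text
t: 1.6
position: [0.4344, 0.1303, 0.2311]
tool_rot: [-3.141, -0.0, 3.067]
ft_force: [0.6, -0.2, -0.0]
width: 0.0849
```

>>> send_rows:
  offset:
    - [-0.78, -3.9, 0]
    - [-0.78, -3.9, 0]
    - [-0.78, -3.9, 0]
    - [0, 0, 2]
    - [0, 0, 3]
  rotation:
    - [0, 0, 0]
    - [0, 0, 0]
    - [0, 0, 0]
    - [0, 0, 0]
    - [0, 0, 0]
  fingers: [-1, -1, -1, -1, -1]

```text
t: 2.1
position: [0.4503, 0.0125, 0.182]
tool_rot: [3.14, 0.003, 3.064]
ft_force: [-0.7, 0.8, 0.3]
width: 0.0853
```

>>> send_rows:
  offset:
    - [0, 0, 3]
    - [0, 0, 3]
    - [0, 0, 0]
    - [0, 0, 0]
    - [0, 0, 0]
  rotation:
    - [0, 0, 0]
    - [0, 0, 0]
    - [0, 0, 0]
    - [0, 0, 0]
    - [0, 0, 0]
  fingers: [-1, -1, -1, -1, -1]

```text
t: 2.6
position: [0.4502, 0.0138, 0.1229]
tool_rot: [3.141, 0.002, 3.067]
ft_force: [-0.4, 0.2, 0.6]
width: 0.0851
```

>>> send_rows:
  offset:
    - [0, 0, 2.5]
    - [0, 0, 2.5]
    - [0, 0, 2]
    - [0, 0, 0]
    - [0, 0, 0]
  rotation:
    - [0, 0, 0]
    - [0, 0, 0]
    - [0, 0, 0]
    - [0, 0, 0]
    - [0, 0, 0]
  fingers: [-1, -1, -1, -1, -1]

```text
t: 3.1
position: [0.45, 0.0137, 0.0526]
tool_rot: [3.141, 0.001, 3.067]
ft_force: [-0.5, -0.1, 0.5]
width: 0.0855
```

```bash
python3 - <<'E'
from h import *
a=eyes.read_camera("top")[150:330,170:370]; b=eyes.read_camera("scene")[110:290,180:380]
a=np.hstack([a,b]);a=cv2.convertScaleAbs(a,alpha=1.4,beta=10)
cv2.imwrite("pics/p1.png",cv2.resize(a,None,fx=2,fy=2,interpolation=cv2.INTER_CUBIC))
E
```

```text
(no output)
```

View pics/p1.png

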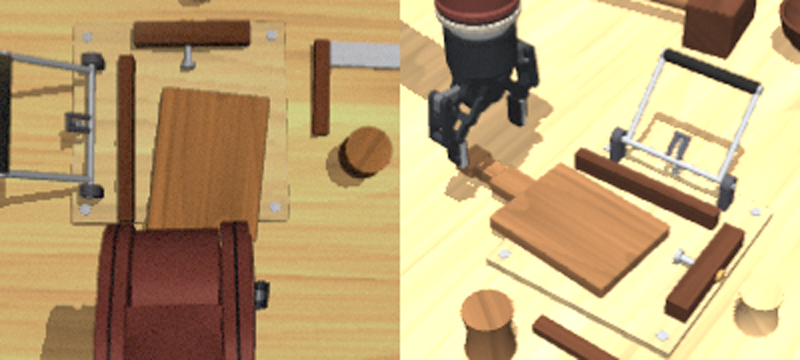

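The crop shows the jaws straddling the handle's waist (scene half, about 480,155), and nothing has been touched.

>>> send_rows:
  offset:
    - [0, 0, 2]
    - [0, 0, 1.6]
    - [0, 0, 1]
    - [0, 0, 0]
    - [0, 0, 0]
  rotation:
    - [0, 0, 0]
    - [0, 0, 0]
    - [0, 0, 0]
    - [0, 0, 0]
    - [0, 0, 0]
  fingers: [-1, -1, -1, -1, -1]

```text
t: 3.7
position: [0.4497, 0.0136, 0.006]
tool_rot: [3.141, 0.001, 3.067]
ft_force: [-0.5, 1.1, 0.7]
width: 0.0856
```

>>> send_rows:
  offset:
    - [0, 0, 0]
    - [0, 0, 0]
    - [0, 0, 0]
    - [0, 0, 0]
    - [0, 0, 0]
  rotation:
    - [0, 0, 0]
    - [0, 0, 0]
    - [0, 0, 0]
    - [0, 0, 0]
    - [0, 0, 0]
  fingers: [0, 0.2, 0.5, 1, 1]

```text
t: 4.2
position: [0.4493, 0.0137, 0.0056]
tool_rot: [3.141, 0.0, 3.067]
ft_force: [-1.5, 0.1, 4.4]
width: 0.0225
```

>>> send_rows:
  offset:
    - [0, 0, 0]
    - [0, 0, 0]
    - [0, 0, 0]
    - [0, 0, 0]
    - [0, 0, 0]
  rotation:
    - [0, 0, 0]
    - [0, 0, 0]
    - [0, 0, 0]
    - [0, 0, 0]
    - [0, 0, 0]
  fingers: [1, 1, 1, 1, 1]

```text
t: 4.7
position: [0.4493, 0.0137, 0.0054]
tool_rot: [3.141, 0.0, 3.067]
ft_force: [-1.0, 0.9, 4.9]
width: 0.0231
```

>>> send_rows:
  offset:
    - [0, 0, -0.04]
    - [0, 0, 0]
    - [0, 0, 0]
    - [-0.5, 0.2, 0]
    - [-0.5, 0.2, 0]
  rotation:
    - [0, 0, -2.1]
    - [0, 0, -2.1]
    - [0, 0, -2.0]
    - [0, 0, 0]
    - [0, 0, 0]
  fingers: [1, 1, 1, 1, 1]

```text
t: 5.2
position: [0.4591, 0.0179, 0.0057]
tool_rot: [-3.142, -0.001, -3.11]
ft_force: [-2.7, -1.5, 5.6]
width: 0.023
```

>>> send_rows:
  offset:
    - [-0.4, 0, 0]
    - [-0.3, 0, 0]
    - [0, 0, 0]
    - [0, 0, 0]
    - [0, 0, 0]
  rotation:
    - [0, 0, 0]
    - [0, 0, 0]
    - [0, 0, 0]
    - [0, 0, 0]
    - [0, 0, 0]
  fingers: [1, 1, 1, 1, 1]

```text
t: 5.7
position: [0.4666, 0.0184, 0.0058]
tool_rot: [3.142, 0.001, -3.108]
ft_force: [2.1, 1.2, 0.7]
width: 0.023
```

```bash
python3 - <<'E'
from h import *
print(sensors.get_obs()['ft_force'],sensors.get_obs()['wrist_torque'])
a=eyes.read_camera("top")[150:260,190:340]; b=eyes.read_camera("scene")[170:280,220:370]
a=np.hstack([a,b]);a=cv2.convertScaleAbs(a,alpha=1.4,beta=10)
cv2.imwrite("pics/p2.png",cv2.resize(a,None,fx=2.66,fy=2.66,interpolation=cv2.INTER_CUBIC))
E
```

```text
[2.05844423 1.18076553 0.68700109] [ 0.09822969 -0.25991737  0.01289311]
```

View pics/p2.png

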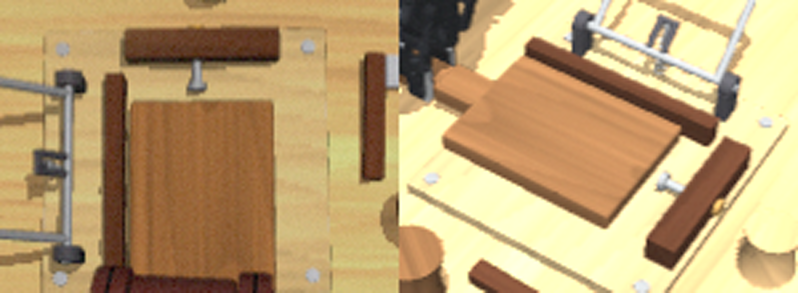

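Board parallel to the fence (edge at 131 vs fence at 125, about 4 mm), and the gap to the bolt head is about 8 mm (rows 91→101). Closing the y gap first.

>>> send_rows:
  offset:
    - [-0.15, 0.12, 0]
    - [-0.15, 0.12, 0]
    - [0, 0.1, 0]
    - [0, 0, 0]
    - [0, 0, 0]
  rotation:
    - [0, 0, 0]
    - [0, 0, 0]
    - [0, 0, 0]
    - [0, 0, 0]
    - [0, 0, 0]
  fingers: [1, 1, 1, 1, 1]

```text
t: 6.3
position: [0.4688, 0.0213, 0.0057]
tool_rot: [-3.141, -0.0, -3.109]
ft_force: [-0.1, -2.4, 5.4]
width: 0.0228
```

>>> send_rows:
  offset:
    - [-0.1, 0, 0]
    - [-0.1, 0, 0]
    - [0, 0.06, -0.02]
    - [0, 0, 0]
    - [0, 0, 0]
  rotation:
    - [0, 0, 0]
    - [0, 0, 0]
    - [0, 0, 0]
    - [0, 0, 0]
    - [0, 0, 0]
  fingers: [1, 1, 1, 1, 1]

```text
t: 6.8
position: [0.4705, 0.0223, 0.0058]
tool_rot: [-3.142, -0.001, -3.108]
ft_force: [-2.0, -0.2, 4.0]
width: 0.0232
```

>>> send_rows:
  offset:
    - [-0.1, 0.05, 0]
    - [-0.05, 0, 0]
    - [0, 0.05, 0]
    - [0, 0, 0]
    - [0, 0, 0]
  rotation:
    - [0, 0, 0]
    - [0, 0, 0]
    - [0, 0, 0]
    - [0, 0, 0]
    - [0, 0, 0]
  fingers: [1, 1, 1, 1, 1]

```text
t: 7.3
position: [0.4717, 0.0225, 0.0058]
tool_rot: [-3.141, -0.001, -3.109]
ft_force: [-3.2, -5.7, 6.9]
width: 0.0227
```

>>> send_rows:
  offset:
    - [-0.1, 0, 0]
    - [0, 0, 0]
    - [-0.05, 0, 0]
    - [0, 0, 0]
    - [0, 0, 0]
  rotation:
    - [0, 0, 0]
    - [0, 0, 0]
    - [0, 0, 0]
    - [0, 0, 0]
    - [0, 0, 0]
  fingers: [1, 1, 1, 1, 1]

```text
t: 7.8
position: [0.4729, 0.0225, 0.0057]
tool_rot: [-3.141, -0.002, -3.109]
ft_force: [-5.5, -4.1, 7.3]
width: 0.0231
```

>>> send_rows:
  offset:
    - [-0.1, 0, -0.02]
    - [0, 0, 0]
    - [-0.05, 0, 0]
    - [0, 0, 0]
    - [0, 0, 0]
  rotation:
    - [0, 0, 0]
    - [0, 0, 0]
    - [0, 0, 0]
    - [0, 0, 0]
    - [0, 0, 0]
  fingers: [1, 1, 1, 1, 1]

```text
t: 8.3
position: [0.4746, 0.0226, 0.0058]
tool_rot: [-3.141, -0.002, -3.109]
ft_force: [-3.3, -5.2, 3.9]
width: 0.0231
```

>>> send_rows:
  offset:
    - [-0.1, 0, 0]
    - [0, 0, 0]
    - [-0.05, 0, 0]
    - [0, 0, 0]
    - [0, 0, 0]
  rotation:
    - [0, 0, 0]
    - [0, 0, 0]
    - [0, 0, 0]
    - [0, 0, 0]
    - [0, 0, 0]
  fingers: [1, 1, 1, 1, 1]

```text
t: 8.8
position: [0.4761, 0.0226, 0.0058]
tool_rot: [-3.141, -0.002, -3.109]
ft_force: [-2.7, -4.5, 4.4]
width: 0.0233
```

>>> send_rows:
  offset:
    - [-0.1, 0, 0]
    - [0, 0, 0]
    - [-0.05, 0, 0]
    - [0, 0, 0]
    - [0, 0, 0]
  rotation:
    - [0, 0, 0]
    - [0, 0, 0]
    - [0, 0, 0]
    - [0, 0, 0]
    - [0, 0, 0]
  fingers: [1, 1, 1, 1, 1]

```text
t: 9.3
position: [0.4769, 0.0226, 0.0058]
tool_rot: [-3.141, -0.003, -3.109]
ft_force: [-7.4, -4.2, 8.4]
width: 0.0227
```

>>> send_rows:
  offset:
    - [-0.04, 0, 0]
    - [-0.03, 0, 0]
    - [0, 0, 0]
    - [0, 0, 0]
    - [0, 0, 0]
  rotation:
    - [0, 0, 0]
    - [0, 0, 0]
    - [0, 0, 0]
    - [0, 0, 0]
    - [0, 0, 0]
  fingers: [1, 1, 1, 1, 1]

```text
t: 9.8
position: [0.4769, 0.0226, 0.0057]
tool_rot: [-3.141, -0.004, -3.109]
ft_force: [-11.5, -5.3, 12.4]
width: 0.023
```

>>> send_rows:
  offset:
    - [-0.02, 0, 0]
    - [0, 0, 0]
    - [0, 0, 0]
    - [0, 0, 0]
    - [0, 0, 0]
  rotation:
    - [0, 0, 0]
    - [0, 0, 0]
    - [0, 0, 0]
    - [0, 0, 0]
    - [0, 0, 0]
  fingers: [1, 1, 1, 1, 1]

```text
t: 10.3
position: [0.4769, 0.0227, 0.0057]
tool_rot: [-3.141, -0.005, -3.109]
ft_force: [-11.5, -5.0, 13.7]
width: 0.0229
```

>>> send_rows:
  offset:
    - [0, 0, 0]
    - [0, 0, 0]
    - [0, 0, 0]
    - [0, 0, 0]
    - [0, 0, 0]
  rotation:
    - [0, 0, 0]
    - [0, 0, 0]
    - [0, 0, 0]
    - [0, 0, 0]
    - [0, 0, 0]
  fingers: [1, 1, 1, 1, 1]

```text
t: 10.8
position: [0.4769, 0.0227, 0.0057]
tool_rot: [-3.141, -0.005, -3.109]
ft_force: [-10.5, -5.4, 13.7]
width: 0.0226
```

```bash
python3 - <<'E'
from h import *
print(sensors.get_obs()['ft_force'],sensors.get_obs()['wrist_torque'])
a=eyes.read_camera("top")[150:260,190:340]; b=eyes.read_camera("scene")[170:280,220:370]
a=np.hstack([a,b]);a=cv2.convertScaleAbs(a,alpha=1.4,beta=10)
cv2.imwrite("pics/p3.png",cv2.resize(a,None,fx=2.66,fy=2.66,interpolation=cv2.INTER_CUBIC))
E
```

```text
[-10.50277595  -5.44884055  13.74515669] [-1.03003463  2.22534008 -0.18715565]
```

View pics/p3.png

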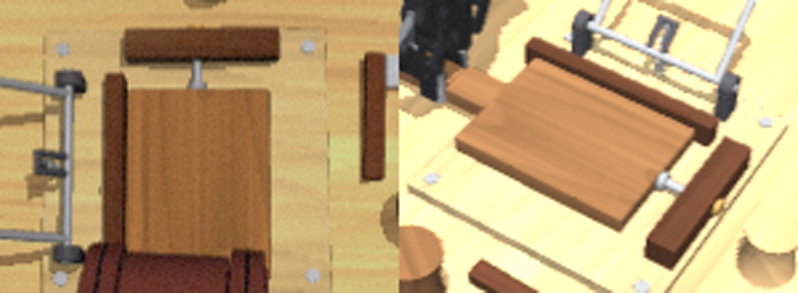

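>>> send_rows:
  offset:
    - [0.04, -0.03, -0.04]
    - [0, 0, 0]
    - [0, 0, 0]
    - [0, 0, 0]
    - [0, 0, 0]
  rotation:
    - [0, 0, 0]
    - [0, 0, 0]
    - [0, 0, 0]
    - [0, 0, 0]
    - [0, 0, 0]
  fingers: [1, 1, -1, -1, -1]

```text
t: 11.4
position: [0.4792, 0.0236, 0.0066]
tool_rot: [3.142, 0.001, -3.108]
ft_force: [-0.1, -0.3, 0.7]
width: 0.0659
```

>>> send_rows:
  offset:
    - [0, 0, 0]
    - [0, 0, 0]
    - [0, 0, 0]
    - [0, 0, -1]
    - [0, 0, -2]
  rotation:
    - [0, 0, 0]
    - [0, 0, 0]
    - [0, 0, 0]
    - [0, 0, 0]
    - [0, 0, 0]
  fingers: [-1, -1, -1, -1, -1]

```text
t: 11.9
position: [0.4779, 0.023, 0.0363]
tool_rot: [-3.141, -0.002, -3.108]
ft_force: [0.6, 0.8, 1.1]
width: 0.0857
```

Board sits flush against the bolt head (195,88) and along the fence. The wrist read about 11 N over more than 1 s, and the handle is released. Next I close the fingers and go over behind the bail.

>>> send_rows:
  offset:
    - [0, 0, -4]
    - [0, 0, -4]
    - [0, 0, -4]
    - [0, 0, -4]
    - [0, 0, -4]
  rotation:
    - [0, 0, 0]
    - [0, 0, 0]
    - [0, 0, 0]
    - [0, 0, 0]
    - [0, 0, 0]
  fingers: [-1, -1, -1, 0, 1]

```text
t: 12.4
position: [0.4785, 0.0228, 0.2391]
tool_rot: [3.141, 0.001, -3.109]
ft_force: [0.5, 1.4, 0.5]
width: 0.0591
```

>>> send_rows:
  offset:
    - [-1.8, 3, -0.2]
    - [-1.8, 3, -0.2]
    - [-1.8, 3, -0.2]
    - [-1.8, 3, -0.2]
    - [-1.8, 3, -0.2]
  rotation:
    - [0, 0, 0]
    - [0, 0, 0]
    - [0, 0, 0]
    - [0, 0, 0]
    - [0, 0, 0]
  fingers: [1, 1, 1, 1, 1]

```text
t: 12.9
position: [0.5643, 0.1773, 0.2474]
tool_rot: [3.142, 0.001, -3.108]
ft_force: [0.4, 0.2, 0.4]
width: -0.0003
```

>>> send_rows:
  offset:
    - [-1.8, 3, 0]
    - [-1.9, 3, 0]
    - [-1.9, 3, 0]
    - [0, 0, 0]
    - [0, 0, 0]
  rotation:
    - [0, 0, 0]
    - [0, 0, 0]
    - [0, 0, 0]
    - [0, 0, 0]
    - [0, 0, 0]
  fingers: [1, 1, 1, 1, 1]

```text
t: 13.4
position: [0.6167, 0.2684, 0.2465]
tool_rot: [-3.14, -0.0, -3.107]
ft_force: [0.3, -1.1, 0.4]
width: 0.0001
```

>>> send_rows:
  offset:
    - [0, 0, 0]
    - [0, 0, 0]
    - [0, 0, 0]
    - [0, 0, 0]
    - [0, 0, 0]
  rotation:
    - [7.5, 0, 0]
    - [7.5, 0, 0]
    - [7.5, 0, 0]
    - [7.5, 0, 0]
    - [7.5, 0, 0]
  fingers: [1, 1, 1, 1, 1]

```text
t: 13.9
position: [0.6169, 0.2673, 0.2488]
tool_rot: [-2.483, 0.003, -3.11]
ft_force: [0.3, -1.1, -0.3]
width: 0.0001
```

>>> send_rows:
  offset:
    - [0, 0, 0]
    - [0, 0, 0]
    - [0, 0, 0]
    - [0, 0, 0]
    - [0, 0, 0]
  rotation:
    - [7.5, 0, 0]
    - [0, 0, 0]
    - [0, 0, 0]
    - [0, 0, 0]
    - [0, 0, 0]
  fingers: [1, 1, 1, 1, 1]

```text
t: 14.4
position: [0.6176, 0.266, 0.2489]
tool_rot: [-2.36, 0.003, -3.111]
ft_force: [0.4, -0.7, -0.3]
width: -0.0001
```

```bash
cat >> h.py <<'E'
from scipy.spatial.transform import Rotation as Ro
TH=.0332;JR=Ro.from_euler('z',TH).as_matrix();JT=np.array([.6035,.0372,0])
def jig():
    o=sensors.get_obs();Rt=Ro.from_euler('xyz',o['tool_rot']).as_matrix()
    p=JR.T@(o['position']-JT)*1e3
    print("t",o['t'],"jig mm",p.round(1),"zdir",(JR.T@Rt[:,2]).round(3),"F jig",(JR.T@o['ft_force']).round(1),"w",o['width'])
    return p,JR.T@Rt
def plan(al,g,rho=98,x=20):
    p,Rt=jig();a=np.radians(al);s,c=np.sin(a),np.cos(a)
    T=np.array([x,95+rho*s+g*c,45+rho*c-g*s]);print("to",T.round(1),"tool cm",(Rt.T@(T-p)/10).round(2))
E
python3 - <<'E'
from h import *
plan(45,45);print(sensors.get_obs()['joint_positions'].round(2))
a=eyes.read_camera("top")[120:280,130:350]; b=eyes.read_camera("scene")[50:270,220:400]
a=np.hstack([cv2.resize(a,None,fx=1.75,fy=1.75,interpolation=cv2.INTER_CUBIC),cv2.resize(b,None,fx=1.75*160/220,fy=1.75*160/220,interpolation=cv2.INTER_CUBIC)])
cv2.imwrite("pics/p4.png",cv2.convertScaleAbs(a,alpha=1.4,beta=10))
E
```

```text
t 14.4 jig mm [ 21.7 228.2 248.9] zdir [-0.    -0.704 -0.71 ] F jig [ 0.4 -0.7 -0.3] w -0.0001375160276827429
to [ 20.  196.1  82.5] tool cm [ 0.21  9.45 14.08]
[-1.06  0.75  0.54  1.12  0.3   1.77  1.03]
```

View pics/p4.png

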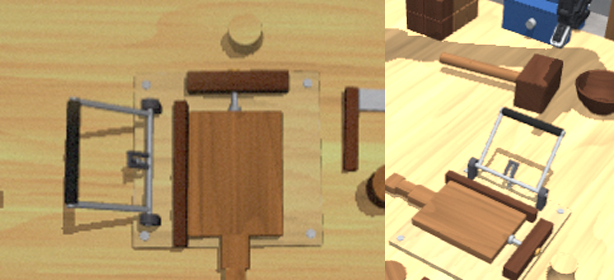

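Board still seated at the bolt (235,110), the bail still parked, and the 45° tilt was reached. Approaching behind and below the bar.

>>> send_rows:
  offset:
    - [0, 3.2, 0]
    - [0.1, 3.2, 0]
    - [0.1, 3.0, 0]
    - [0, 0, 3.5]
    - [0, 0, 3.5]
  rotation:
    - [0, 0, 0]
    - [0, 0, 0]
    - [0, 0, 0]
    - [0, 0, 0]
    - [0, 0, 0]
  fingers: [1, 1, 1, 1, 1]

```text
t: 15.0
position: [0.6143, 0.2857, 0.1296]
tool_rot: [-2.358, 0.001, -3.106]
ft_force: [-0.0, -0.6, 0.2]
width: -0.0
```

>>> send_rows:
  offset:
    - [0, 0, 3.5]
    - [0, 0, 3.5]
    - [0, 0, 0]
    - [0, 0, 0]
    - [0, 0, 0]
  rotation:
    - [0, 0, 0]
    - [0, 0, 0]
    - [0, 0, 0]
    - [0, 0, 0]
    - [0, 0, 0]
  fingers: [1, 1, 1, 1, 1]

```text
t: 15.5
position: [0.6164, 0.2366, 0.0821]
tool_rot: [-2.358, 0.001, -3.108]
ft_force: [0.5, -0.3, 0.1]
width: 0.0001
```

```bash
python3 - <<'E'
from h import *
plan(45,26);
a=eyes.read_camera("top")[130:250,130:280]; b=eyes.read_camera("scene")[60:220,260:400]
a=np.hstack([cv2.resize(a,None,fx=2.66,fy=2.66,interpolation=cv2.INTER_CUBIC),cv2.resize(b,(280,319),interpolation=cv2.INTER_CUBIC)])
cv2.imwrite("pics/p5.png",cv2.convertScaleAbs(a,alpha=1.4,beta=10))
E
```

```text
t 15.5 jig mm [ 19.5 198.9  82.1] zdir [ 0.002 -0.706 -0.709] F jig [ 0.5 -0.4  0.1] w 0.0001440502914208852
to [ 20.  182.7  95.9] tool cm [-0.05 -2.12  0.17]
```

View pics/p5.png

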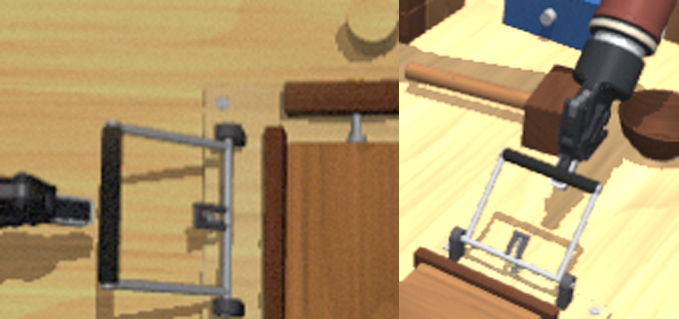

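The finger is centred behind and below the bar (tip at 90,212 against the bar at 110). Closing in.

>>> send_rows:
  offset:
    - [0, -1, 0.1]
    - [0, -0.9, 0.1]
    - [0, 0, 0]
    - [0, 0, 0]
    - [0, 0, 0]
  rotation:
    - [0, 0, 0]
    - [0, 0, 0]
    - [0, 0, 0]
    - [0, 0, 0]
    - [0, 0, 0]
  fingers: [1, 1, 1, 1, 1]

```text
t: 16.1
position: [0.6162, 0.2209, 0.0929]
tool_rot: [-2.357, -0.0, -3.108]
ft_force: [0.4, 0.2, -0.5]
width: 0.0
```

>>> send_rows:
  offset:
    - [0, -0.2, 0]
    - [0, -0.2, 0]
    - [0, -0.1, 0]
    - [0, 0, 0]
    - [0, 0, 0]
  rotation:
    - [0, 0, 0]
    - [0, 0, 0]
    - [0, 0, 0]
    - [0, 0, 0]
    - [0, 0, 0]
  fingers: [1, 1, 1, 1, 1]

```text
t: 16.6
position: [0.6164, 0.2171, 0.0966]
tool_rot: [-2.356, -0.0, -3.108]
ft_force: [0.4, 1.1, -0.8]
width: -0.0002
```

```bash
python3 - <<'E'
from h import *
plan(45,22.5)
E
```

```text
t 16.6 jig mm [ 18.9 179.4  96.6] zdir [ 0.    -0.707 -0.707] F jig [ 0.4  1.  -0.8] w -0.00016246813742478664
to [ 20.  180.2  98.4] tool cm [-0.11 -0.07 -0.19]
```

>>> send_rows:
  offset:
    - [0, -0.34, -0.07]
    - [0, -0.34, -0.07]
    - [0, -0.34, -0.07]
    - [0, 0, 0]
    - [0, 0, 0]
  rotation:
    - [-2, 0, 0]
    - [-2, 0, 0]
    - [-2, 0, 0]
    - [0, 0, 0]
    - [0, 0, 0]
  fingers: [1, 1, 1, 1, 1]

```text
t: 17.1
position: [0.6165, 0.211, 0.1055]
tool_rot: [-2.464, 0.0, -3.109]
ft_force: [-2.5, 3.5, -8.0]
width: -0.0004
```

```bash
python3 - <<'E'
from h import *
plan(39,22.5)
E
```

```text
t 17.1 jig mm [ 18.7 173.2 105.5] zdir [-0.    -0.627 -0.779] F jig [-2.4  3.6 -8. ] w -0.0003690733678500928
to [ 20.  174.2 107. ] tool cm [-0.13 -0.02 -0.17]
```

>>> send_rows:
  offset:
    - [0, -0.52, -0.09]
    - [0, -0.52, -0.09]
    - [0, -0.52, -0.09]
    - [0, -0.52, -0.09]
    - [0, 0, 0]
  rotation:
    - [-3, 0, 0]
    - [-3, 0, 0]
    - [-3, 0, 0]
    - [-3, 0, 0]
    - [0, 0, 0]
  fingers: [1, 1, 1, 1, 1]

```text
t: 17.6
position: [0.6177, 0.1943, 0.122]
tool_rot: [-2.674, 0.002, -3.111]
ft_force: [-2.8, 5.8, -1.2]
width: 0.0001
```

```bash
python3 - <<'E'
from h import *
plan(27,22.5)
E
```

```text
t 17.6 jig mm [ 19.4 156.6 122. ] zdir [ 0.    -0.451 -0.893] F jig [-2.6  5.8 -1.2] w 5.451965283299541e-05
to [ 20.  159.5 122.1] tool cm [-0.05  0.26 -0.15]
```

Going well (about 6 N). Continuing along the arc.

>>> send_rows:
  offset:
    - [0, -0.5, -0.11]
    - [0, -0.5, -0.11]
    - [0, -0.5, -0.11]
    - [0, -0.5, -0.11]
    - [0, -0.5, -0.11]
  rotation:
    - [-3, 0, 0]
    - [-3, 0, 0]
    - [-3, 0, 0]
    - [-3, 0, 0]
    - [-3, 0, 0]
  fingers: [1, 1, 1, 1, 1]

```text
t: 18.1
position: [0.6179, 0.1748, 0.1346]
tool_rot: [-2.935, 0.001, -3.108]
ft_force: [-1.3, 4.0, -4.7]
width: -0.0002
```

```bash
python3 - <<'E'
from h import *
plan(12,22.5)
E
```

```text
t 18.1 jig mm [ 19.  137.  134.6] zdir [ 0.001 -0.205 -0.979] F jig [-1.1  4.  -4.7] w -0.00019357484052021486
to [ 20.  137.4 136.2] tool cm [-0.1   0.   -0.16]
```

>>> send_rows:
  offset:
    - [0, -0.5, -0.1]
    - [0, -0.52, -0.1]
    - [0, -0.52, -0.1]
    - [0, -0.52, -0.1]
    - [0, -0.52, -0.1]
  rotation:
    - [-3, 0, 0]
    - [-3, 0, 0]
    - [-3, 0, 0]
    - [-3, 0, 0]
    - [-3, 0, 0]
  fingers: [1, 1, 1, 1, 1]

```text
t: 18.6
position: [0.619, 0.1487, 0.1427]
tool_rot: [3.087, 0.002, -3.108]
ft_force: [-0.7, 3.3, -2.0]
width: 0.0002
```

```bash
python3 - <<'E'
from h import *
plan(-3,22.5)
E
```

```text
t 18.6 jig mm [ 19.2 110.9 142.7] zdir [ 0.002  0.054 -0.999] F jig [-0.6  3.4 -2. ] w 0.00022521379092692423
to [ 20.  112.3 144. ] tool cm [-0.08  0.15 -0.13]
```

>>> send_rows:
  offset:
    - [0, -0.52, -0.1]
    - [0, -0.52, -0.1]
    - [0, -0.52, -0.1]
    - [0, -0.52, -0.1]
    - [0, -0.5, -0.1]
  rotation:
    - [-3, 0, 0]
    - [-3, 0, 0]
    - [-3, 0, 0]
    - [-3, 0, 0]
    - [-3, 0, 0]
  fingers: [1, 1, 1, 1, 1]

```text
t: 19.1
position: [0.6201, 0.1213, 0.1436]
tool_rot: [2.827, 0.002, -3.109]
ft_force: [-0.8, -0.5, -0.2]
width: -0.0002
```

```bash
python3 - <<'E'
from h import *
plan(-18,22.5)
E
```

```text
t 19.1 jig mm [ 19.4  83.5 143.6] zdir [ 0.002  0.309 -0.951] F jig [-0.8 -0.4 -0.2] w -0.0002484055261545158
to [ 20.   86.1 145.2] tool cm [-0.06  0.3  -0.07]
```

Contact is lost, so the bail has probably snapped over. Backing off up and outwards, then checking.

>>> send_rows:
  offset:
    - [0, 1, -2]
    - [0, 2, -4]
    - [0, 2, -4]
    - [0, 2, -3]
    - [0, 3, 0]
  rotation:
    - [3, 0, 0]
    - [5, 0, 0]
    - [5, 0, 0]
    - [5, 0, 0]
    - [0, 0, 0]
  fingers: [1, 1, 1, 1, 1]

```text
t: 19.6
position: [0.6193, 0.1962, 0.2898]
tool_rot: [-3.14, 0.01, -3.108]
ft_force: [0.6, 0.4, -0.7]
width: 0.0001
```

>>> send_rows:
  offset:
    - [0, 4, 0]
    - [0, 4, 0]
    - [0, 4, 0]
    - [0, 0, 0]
    - [0, 0, 0]
  rotation:
    - [0, 0, 0]
    - [0, 0, 0]
    - [0, 0, 0]
    - [0, 0, 0]
    - [0, 0, 0]
  fingers: [1, 1, 1, 1, 1]

```text
t: 20.1
position: [0.6135, 0.3152, 0.2832]
tool_rot: [-3.14, 0.001, -3.107]
ft_force: [1.0, -1.0, 0.6]
width: -0.0001
```

```bash
python3 - <<'E'
from h import *
jig()
a=eyes.read_camera("top")[130:270,175:345]; b=eyes.read_camera("scene")[140:280,210:380]
a=np.hstack([a,b]);a=cv2.convertScaleAbs(a,alpha=1.4,beta=10)
cv2.imwrite("pics/p6.png",cv2.resize(a,None,fx=2.35,fy=2.35,interpolation=cv2.INTER_CUBIC))
E
```

```text
t 20.1 jig mm [ 19.2 277.5 283.2] zdir [ 0.001 -0.002 -1.   ] F jig [ 1.  -1.   0.6] w -9.387909163785444e-05
```

View pics/p6.png

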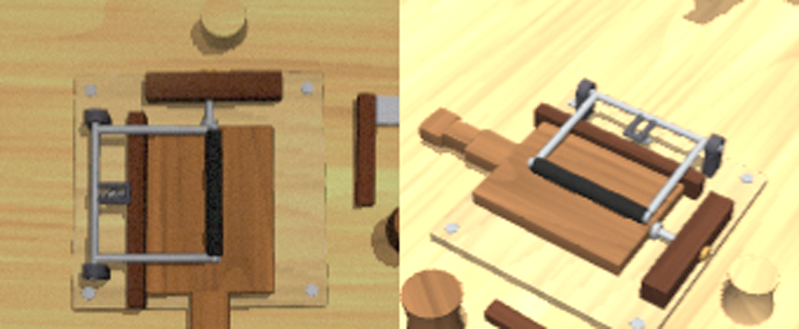

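The bail lies on the board (bar at 213,190). The board's far end meets the bolt head (210,125), its left side is along the fence, the cups and square are in place, and the arm is clear.

```bash
python3 -c "
from workcell import ctrl
print(ctrl.hand_in())"
```

```text
the job is handed in; nothing more can be done
None
```

The board is in the jig's corner with the bail snapped down on it. I handed the job in at about t = 20 s, and no verdict was reported.

- **Seating:** I gripped the handle at its waist, turned the board parallel to the fence and slid it along the fence to the bolt. I pressed it there for over a second, with the wrist reading 10.5–11.5 N along the bolt. I estimate 8–10 N of that reached the bolt. The side load toward the fence stayed at about 5–6 N.
- **Bail:** I pushed it along its arc with closed, tilted fingers. The wrist read at most about 9 N, and contact was lost at around 1.1 rad as it snapped over.
- **Last checks:** The final pictures show:
  - the bail bar lying on the board;
  - the far end at the bolt head, with no visible gap;
  - the long side along the fence;
  - the cups and try square in place, and the arm well clear.

While I was pressing, the wrist also read an upward force of up to 14 N at the handle. That means the board was being pushed down on the plate more than I intended. I unloaded it before letting go, and the board did not visibly move.

I had no direct reading of the bail's angle or of how hard it holds the board, so those two are judged from the pictures only.

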